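# Close the hold-down frame and push the board in under the microscope

### The arm

A 6-joint arm with a two-finger parallel gripper is mounted at the origin on the work surface. World frame = base frame: x ahead of the robot, y to its left, z up, the work surface at z = 0. Lengths are in m, angles in rad, forces in N, time in s.
With the tool pointing down it reaches from about 0.25 to 0.85 m from the base axis. Payload 12.5 kg.
Tool frame: the origin (TCP) lies at the very end of the fingers, on their centre line; the grasp point (between the pads) lies 19 mm behind it; z points along the fingers, y is the line along which they close (so a half turn about z gives the same grasp; the last joint's range is limited). The gripper opens to 93 mm and grips with 3 to 60 N. Pads are 15 mm wide; open, the fingers measure 128 mm over their backs; the gripper's body (75 mm by 188 mm) begins 65 mm behind the grasp point.
Start: joints at [1.017, 0.351, 1.652, -0, 1.139, -0.085], TCP at [0.248, 0.491, 0.219] pointing down, gripper open.
Joint ranges: [-2.75, 2.75], [-0.79, 2.1], [0.01, 2.65], [-1.57, 4.71], [0.07, 3.14], [-2.87, 2.87]. Speed limits (rad/s): [2.22, 2.22, 2.79, 3.14, 3.14, 3.14].

### API

Orientations are given as a unit quaternion [w, x, y, z].
In Python, from plant import sense, camera, get_calibration, finish_job gives the robot as it stands.
- The arm moves only by the tool play_rows, never from a script. Its argument "plan" is a list of rows, each a list of 5 numbers: the finger opening in mm, from 0 to 93, then the shift along the tool's x, y, z in units of 40 mm (1.0 is 40 mm), then the turn about the tool's z in units of 8 degrees (1.0 is 8 degrees). A call has 1 to 10 rows; each row is the pose to reach, as a shift and turn from the pose commanded when the call began, along the tool's axes at that moment; what a row does not reach only later rows make up. A row lasts 1/10 s, in which the tool goes at most 50 mm and 8.59 degrees, less where a joint would pass 70% of its speed; a pose out of reach is approached as far as the arm can. A call with a gripper value outside its range is refused whole. The fingers move at their own pace and stop on an object; "newtons" is the grip in N (left out, the last holds). Time passes only in rows, so rows that repeat a pose let the fingers close. It gives the time, the measured TCP pose, the force, the opening and the grip force at its end, in the units of the state.
- sense(): the state, without advancing time (a new reading comes with each control period).
- camera(name): name is "scene" or "side" or "wrist"; returns the picture (420x560x3 uint8, red, green, blue); there is no depth.
- get_calibration(name): a dict with "fov_y" (degrees; the focal length in pixels is half the picture's height over the tangent of half this angle, whatever the lens; pixels are square), "cx", "cy" (the principal point, pixels), "dist_coeffs" ([k1, k2, p1, p2, k3] as OpenCV has them; the pictures are not rectified), "eye" and "attitude" of the camera in the world. Camera axes: x right, y down, z forward; pixel columns grow to the right and rows downward; lengths in m; the calibration is good to about 2 mm. A picture is of the moment at which its call begins: read the wrist's pose just before it. get_calibration takes no time and is no camera call; for the wrist camera it gives the pose at the moment of the call.
- finish_job(): hands the job in; it is judged then, once.
The state is a dict: "t": time; "joint_pos": joint angles; "joint_velocities": joint speeds; "tau": joint torques, N m; "ee_pos": TCP position; "tcp_rot": TCP orientation; "force": force on the tool from outside, world axes, zero at the start; "moment": the same for the moment, N m; "width": finger opening in m; "gripper_force": force on a finger pad.
Only numpy, scipy, OpenCV 4.12 (cv2) and the standard library are available. Lean on these libraries where they do the work, as an engineer would, in place of code of your own. Each camera call takes 0.05 s, during which the arm holds its last target. There are 200 camera calls.

### The job

Get the loaded circuit board ready for inspection, pushing with the fingertips only: first tip the hinged hold-down frame over and press it down flat on the board's nest, then push the carriage by its upright push plate fully home under the lens. Do not grip or lift anything, keep your fingers off the circuit board so that it stays lying in its nest, and leave the other things on the bench where they are.

Things in the scene. Friction and masses are not known exactly. Their poses are not given: they have to be found in the camera images.
- carriage (a joint): the board carriage of the video microscope: a flat aluminium plate, 187 x 144 mm, that slides on two steel rails along the scope's +x axis. 0 = pulled out to the loading stop (as it starts), 0.120 m = home against the end stop, board under the lens. It stays where it is left; sliding it takes about 3 N
- frame (a joint): dark metal hold-down frame, 134 x 122 mm, 6 mm thick with lining, open 96 x 70 mm window, hinged on the carriage's left edge (+y of scope). 0 rad = shut, flat on the nest; 1.57 = upright; starts open at 1.6 to 2.0, leaning out to the left; closes by tipping to the right (-y of scope) and down. Friction hinge: stays at any angle, about 0.2 N m to move (2 to 3 N at the tab)
- hinge (a point): middle of the frame's hinge line, which runs along the scope's x axis; 52.5 mm above the table; moves with the carriage
- frame_tab (a point): point at the orange finger tab on the free bar, on the frame's outer face (top when shut, looks left when open; point z = its outward normal); 116 mm from the hinge line, 30 mm nearer the robot than the frame's middle. There the solid bar and tab are 44 mm wide along the hinge and reach from 96 to 137 mm from the hinge line. Shut, the point is 55.5 mm above the table
- push_plate (a point): centre of the front face of the dark upright push plate at the carriage's near end (facing -x of scope), 110 mm wide, from 26 to 90 mm above the table; this point is 66 mm up. The plate is 5.5 mm thick and stands free above the base plate
- nest (a point): middle of the floor of the board's nest on the carriage, 46 mm above the table; axes parallel to the scope's
- scope: video microscope: light grey base plate 340 (x) x 420 (y) x 20 mm; origin at the middle of its underside on the table; x points away from the robot along the rails, y to the left. A steel column (450 mm tall) stands at scope x = +120, y = -170 mm and carries the boom with the head. Nest's middle at the start: scope x = -50 mm, y = 0
- lens (a point): underside of the lens and round ring light (72 mm across), 174 mm above the table, at scope x = +70 mm, y = 0; fixed to the scope; the nest's middle comes to rest straight below it
- board: green circuit board, 110 x 80 mm, lying loose in the carriage's nest (3.5 mm deep, 1.5 mm play each side); parts on it reach 12 mm above the nest floor; origin at the middle of its underside
- lining: black rubber lining on the inner face of the hold-down frame (the face towards the board), 2 mm thick; origin on the hinge line
- plate_back: steel stiffener on the rear of the push plate (the side away from the robot), 104 x 40 mm; its origin is at the scope's underside below the nest's middle
- board2: second green circuit board, 100 x 62 mm, 12 mm high, loose on the base plate to the left of the rails; bystander
- lens_ring: aluminium lens ring, 60 mm across, 30 mm high, standing on the base plate near its right front corner; bystander
- lens_block: black lens mount, 55 mm cube with a round top, 65 mm high, on the table at the left; bystander
- jar: small clear jar with blue cap, 48 mm across, 55 mm high, on the table at the left; bystander
- driver: screwdriver, 150 mm long, lying on the table at the left; bystander
- mouse: black computer mouse, about 95 x 58 x 31 mm, on the table at the right; bystander
- tweezers: steel tweezers, 125 mm long, lying on the table at the right; bystander
Mind the look-alikes: they are no part of the job. What is shaped like the board but pink is not meant.

How it is judged:
On the way, in this order (a step that is already met when the one before it is completed fails the run):
1. the hold-down frame is shut flat while the carriage is still out at the loading end (value of joint frame below 0.04 rad and value of joint carriage below 0.06 m), for 0.2 s.
2. the carriage is home with the frame shut (value of joint frame below 0.04 rad and value of joint carriage above 0.1165 m), for 0.2 s.
At the end, for the whole second after the job is handed in: The frame lies shut (joint under 0.04 rad), the carriage is home (joint over 116.5 mm of 120) and at rest, and the board lies in its nest (within 7 mm of the nest's middle each way, not raised more than 8 mm) (all of step 2 and not (z of board in the frame of nest above 0.008 m or x of board in the frame of nest above 0.007 m or x of board in the frame of nest below -0.007 m or y of board in the frame of nest above 0.007 m or y of board in the frame of nest below -0.007 m) and velocity of joint carriage below 0.01 m/s and linear speed of board below 0.02 m/s); the robot touches nothing.
It fails at once if the carriage goes more than halfway in while the frame stands open (it would strike the ring light) (value of joint carriage above 0.06 m and value of joint frame above 0.3 rad).
It fails at once if the board is lifted or knocked out of its nest (z of board in the frame of nest above 0.008 m or x of board in the frame of nest above 0.007 m or x of board in the frame of nest below -0.007 m or y of board in the frame of nest above 0.007 m or y of board in the frame of nest below -0.007 m).
It fails at once if the frame or the push plate is gripped: fingers press on the frame's rubber-lined inner side or the rear of the push plate (contact force between the fingers and lining above 1.5 N or contact force between the fingers and plate_back above 1.5 N).
It fails at once if the robot presses on the circuit board (contact force between the fingers and board above 3 N).
It fails at once if a bystander is moved by more than 20 mm or lifted (distance of any of board2, lens_ring, lens_block, jar, driver, mouse, tweezers from where it was at the start of the episode above 0.02 m).
It also fails if it takes over 45 s, if anything falls off the work surface, if the arm or the gripper's body presses on something with over 40 N, if the wrist force passes 120 N, or if a joint passes its speed limit or range.

## Working session

There is one attempt and no reset: what is moved stays moved. The work goes in short steps, Python scripts to look and compute and a tool call to move; the robot and the scene stay as the last step left them, time stands still between calls to the robot, and variables do not carry over. Pictures are saved under pics/ and viewed, at most 10 in all, crops included, and the job is handed in when it is done.

Besides the shell and the picture viewer there is one more tool, called after "Request:" in YAML: its name, and indented under it one key for each argument. play_rows: Moves the arm, as the interface text tells. Its arguments: {"type":"object","properties":{"plan":{"type":"array"},"newtons":{"type":"number"}},"required":["plan"]}

```bash
mkdir -p pics; cat > h.py <<'E'
import numpy as np, cv2
from plant import sense,camera,get_calibration
from scipy.spatial.transform import Rotation as R
def K(c):
    f=210/np.tan(np.radians(c["fov_y"])/2)
    return np.array([[f,0,c["cx"]],[0,f,c["cy"]],[0,0,1]])
def rot(c):
    q=np.array(c["attitude"],float)
    return R.from_quat(q[[1,2,3,0]]).as_matrix() if q.size==4 else q.reshape(3,3)
def ray(c,px):
    p=cv2.undistortPoints(np.array(px,float).reshape(-1,1,2),K(c),np.array(c["dist_coeffs"],float)).reshape(-1,2)
    return np.c_[p,np.ones(len(p))]@rot(c).T
def plane(c,px,z):
    d=ray(c,px);e=np.array(c["eye"]);return e+d*((z-e[2])/d[:,2])[:,None]
def proj(c,P):
    M=rot(c).T;r,_=cv2.Rodrigues(M)
    return cv2.projectPoints(np.array(P,float).reshape(-1,1,3),r,-M@np.array(c["eye"]),K(c),np.array(c["dist_coeffs"],float))[0].reshape(-1,2)
E
python3 - <<'E'
from h import *
for n in("scene","side"):
    cv2.imwrite(f"pics/{n}0.png",camera(n)[...,::-1]);print(n,get_calibration(n))
print(sense())
E
```

```text
scene {'fov_y': 49.33625445499571, 'cx': 280.5915938808255, 'cy': 207.09841700419716, 'dist_coeffs': array([-0.00535064,  0.        ,  0.        ,  0.        ,  0.        ]), 'eye': array([ 1.00136516, -0.14914631,  1.22886171]), 'attitude': array([-0.18407678,  0.7702676 ,  0.5923332 , -0.14813826])}
side {'fov_y': 50.41116858037301, 'cx': 276.190052019911, 'cy': 208.42670585637995, 'dist_coeffs': array([-0.08869488,  0.        ,  0.        ,  0.        ,  0.        ]), 'eye': array([0.39160318, 0.89937245, 0.97308037]), 'attitude': array([ 0.01098705, -0.03674418,  0.91118311, -0.41021274])}
{'t': 0.1, 'joint_pos': array([ 1.01740081e+00,  3.51155006e-01,  1.65233774e+00, -2.60014736e-05,
        1.13909528e+00, -8.45913505e-02]), 'joint_velocities': array([ 0.00300826, -0.00099416, -0.00251446,  0.00181171,  0.00078739,
       -0.00075962]), 'tau': array([ 1.35774728e-03, -4.98032570e+01, -2.85705543e+01,  7.00901449e-02,
        2.38981191e-02, -6.13252246e-05]), 'ee_pos': array([0.24832223, 0.49041592, 0.21817874]), 'tcp_rot': array([-1.44870002e-04,  2.32256134e-01,  9.72654533e-01, -4.76280648e-04]), 'force': array([-0.42272531, -1.0126297 , -0.66810416]), 'moment': array([-0.00941437,  0.02550852,  0.00214236]), 'gripper_force': 0.0, 'width': 0.0929487591264699}
```

View pics/scene0.png

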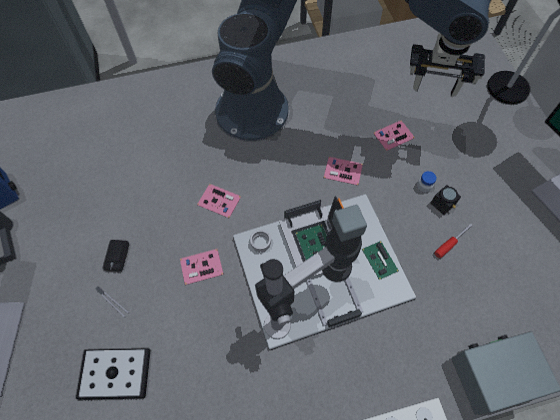

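View pics/side0.png

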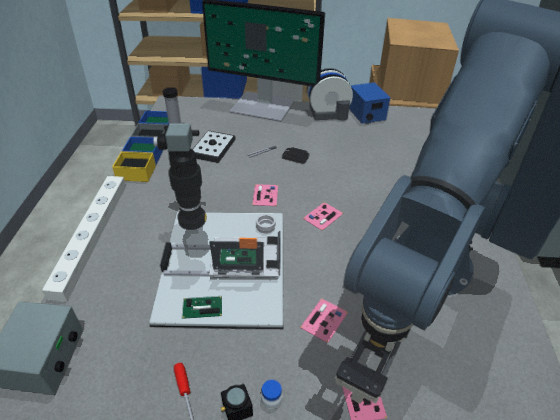

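The scene picture shows the base plate with corners near (234,238), (369,196), (413,298) and (270,347), the push plate at (303,210), and the nested board at (312,240). The side picture shows the open frame around (238,257) with its orange tab at (247,243). The pink boards and board2 at (203,307) are not the ones meant. Next I'll measure the plate pose.

```bash
python3 - <<'E'
from h import *
ims={}
for n,box in(("scene",(225,185,425,355)),("side",(140,200,300,335))):
    im=cv2.imread(f"pics/{n}0.png");c=get_calibration(n)
    hsv=cv2.cvtColor(im,cv2.COLOR_BGR2HSV)
    x0,y0,x1,y1=box
    m=np.zeros(im.shape[:2],np.uint8)
    m[y0:y1,x0:x1]=((hsv[...,2]>165)&(hsv[...,1]<40))[y0:y1,x0:x1]*255
    k,l,s,ce=cv2.connectedComponentsWithStats(m)
    m2=(np.isin(l,[i for i in range(1,k) if s[i,4]>150])*255).astype(np.uint8)
    pts=np.argwhere(m2)[:,::-1].astype(np.float32)
    W=plane(c,pts,.02)[:,:2].astype(np.float32)
    r=cv2.minAreaRect(W*1000);print(n,"rect",r,len(W))
    hull=cv2.convexHull(pts.astype(np.int32));ap=cv2.approxPolyDP(hull,4,True)[:,0];print(ap.tolist());print(plane(c,ap,.02)[:,:2].round(4).tolist())
    o=((hsv[...,0]>5)&(hsv[...,0]<20)&(hsv[...,1]>150)&(hsv[...,2]>100)).astype(np.uint8);o[:y0]=0;o[y1:]=0;o[:,:x0]=0;o[:,x1:]=0
    q=np.argwhere(o)[:,::-1]
    print("orange",len(q),q.mean(0),q.min(0),q.max(0))
    ims[n]=cv2.resize(im[y0:y1,x0:x1],None,fx=2.5,fy=2.5,interpolation=cv2.INTER_CUBIC)
a,b=ims["scene"],ims["side"]
H=min(a.shape[0],b.shape[0]);a=cv2.resize(a,(400,340));b=cv2.resize(b,(400,340))
cv2.imwrite("pics/crop1.png",np.hstack([a,b]))
E
```

```text
scene rect ((598.900634765625, 61.03507995605469), (334.00225830078125, 415.33392333984375), 3.980848789215088) 7428
[[415, 296], [269, 347], [234, 235], [365, 195]]
[[0.7492, 0.2795], [0.778, -0.1339], [0.4469, -0.1551], [0.4204, 0.2539]]
orange 14 [339.92857143 202.71428571] [338 199] [342 207]
side rect ((597.1808471679688, 65.95547485351562), (337.0146484375, 418.1416015625), 4.00136137008667) 8330
[[282, 324], [150, 322], [177, 212], [282, 214]]
[[0.416, 0.2601], [0.7477, 0.2842], [0.7782, -0.1289], [0.4433, -0.1488]]
orange 159 [247.65408805 242.47798742] [239 238] [256 247]
```

View pics/crop1.png

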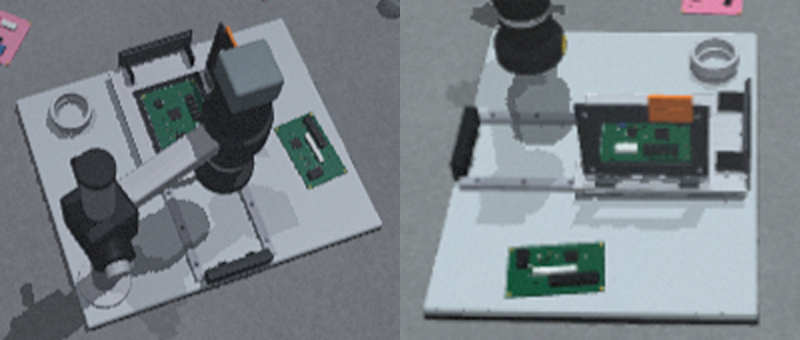

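```bash
cat >> h.py <<'E'
S0=np.array([.598,.0635,0]);YAW=np.radians(4.0)
Rs=R.from_euler('z',YAW).as_matrix()
def s2w(p): return S0+np.array(p)@Rs.T
def w2s(p): return (np.array(p)-S0)@Rs
E
python3 - <<'E'
from h import *
cs=get_calibration("side");cc=get_calibration("scene")
print("hinge px y on plane", w2s(plane(cs,[[215,272],[240,273],[262,273]],.0525)).round(4))
# tab top edge in side: intersect with vertical plane scope x=-.08
def isx(c,px,x):
    d=ray(c,[px])[0]@Rs; e=w2s(np.array(c["eye"])); return e+d*(x-e[0])/d[0]
def line(c,px): return w2s(np.array(c["eye"])),ray(c,[px])[0]@Rs
def tri(p,q):
    e1,d1=line(cs,p);e2,d2=line(cc,q)
    t=np.linalg.lstsq(np.c_[d1,-d2],e2-e1,rcond=None)[0]
    a,b=e1+t[0]*d1,e2+t[1]*d2;return ((a+b)/2).round(4),np.linalg.norm(a-b).round(4)
print(tri((247.6,242.5),(340,202.7)))
print("top corners", tri((256,238),(338,198.5)), tri((239,238),(342,207)))
# ambiguity-free: side ray of tab top edge for hinge y guess
e,d=line(cs,(247.6,238))
for hy in(.061,.065,.07):
  for a in np.arange(1.5,2.1,.1):
    P=np.array([-.08,hy-.137*np.cos(a)+.003*np.sin(a),.0525+.137*np.sin(a)])
    print(hy,a.round(1),proj(cs,s2w(P)).round(1),proj(cc,s2w(P)).round(1)) if hy==.065 else 0
    
for p,z in(((-.143,0,.09),0),((-.143,.055,.09),0),((-.143,-.055,.09),0),((-.117,.065,.0525),0),((.017,.065,.0525),0)): print(p,proj(cs,s2w(p)).round(1),proj(cc,s2w(p)).round(1))
E
```

```text
hinge px y on plane [[ 0.0122  0.0695  0.0525]
 [-0.0552  0.0717  0.0525]
 [-0.1141  0.0707  0.0525]]
(array([-0.0855,  0.0757,  0.1785]), np.float64(0.0125))
top corners (array([-0.101 ,  0.0714,  0.1864]), np.float64(0.0006)) (array([-0.0655,  0.0724,  0.1913]), np.float64(0.0146))
0.065 1.5 [[247.9 233.3]] [[336.5 206.4]]
0.065 1.6 [[247.6 237.1]] [[341.5 204.8]]
0.065 1.7 [[247.3 241.4]] [[346.4 203.4]]
0.065 1.8 [[247.  246.1]] [[351.1 202.4]]
0.065 1.9 [[246.8 251.1]] [[355.6 201.6]]
0.065 2.0 [[246.6 256.4]] [[359.8 201.1]]
0.065 2.1 [[246.4 261.9]] [[363.7 200.9]]
(-0.143, 0, 0.09) [[273.2 244.3]] [[305.2 209.8]]
(-0.143, 0.055, 0.09) [[272.9 259.3]] [[323.5 204.1]]
(-0.143, -0.055, 0.09) [[273.4 230.3]] [[286.6 215.6]]
(-0.117, 0.065, 0.0525) [[263.2 271.4]] [[329.1 216.8]]
(0.017, 0.065, 0.0525) [[213.4 270.7]] [[347.2 258.5]]
```

```bash
cat >> h.py <<'E'
def go(p,closing=None):
    s=sense();q=s["tcp_rot"];T=R.from_quat(q[[1,2,3,0]]).as_matrix()
    sh=T.T@(s2w(p)-s["ee_pos"])/.04
    print("t",s["t"],"scope tcp",w2s(s["ee_pos"]).round(4),"closing deg in scope",np.degrees(np.arctan2(T[1,1],T[0,1])-YAW).round(2),"F",(s["force"]@Rs).round(1),"j",s["joint_pos"].round(2))
    print("shift units",sh.round(3))
E
python3 -c "
from h import *
go([-.08,.125,.22]);go([-.08,.125,.165])"
```

```text
t 0.1 scope tcp [-0.319   0.4503  0.2182] closing deg in scope 59.14 F [-0.5 -1.  -0.7] j [ 1.02  0.35  1.65 -0.    1.14 -0.08]
shift units [-9.301 -3.915 -0.042]
t 0.1 scope tcp [-0.319   0.4503  0.2182] closing deg in scope 59.14 F [-0.5 -1.  -0.7] j [ 1.02  0.35  1.65 -0.    1.14 -0.08]
shift units [-9.301 -3.914  1.333]
```

Request:
play_rows:
  plan:
    - [0,-0.93,-0.39,0,0.74]
    - [0,-1.86,-0.78,0,1.48]
    - [0,-2.79,-1.17,0,2.22]
    - [0,-3.72,-1.57,0,2.96]
    - [0,-4.65,-1.96,0,3.7]
    - [0,-5.58,-2.35,0,4.43]
    - [0,-6.51,-2.74,0,5.17]
    - [0,-7.44,-3.13,0,5.91]
    - [0,-8.37,-3.52,0,6.65]
    - [0,-9.3,-3.91,0,7.39]
  newtons: 20

```text
t: 1.1
ee_pos: [0.5104, 0.1816, 0.2184]
tcp_rot: [-0.0, 0.683, 0.73, -0.0]
force: [1.8, 0.2, -0.2]
width: 0.0177
gripper_force: 0.0
```

```bash
python3 - <<'E'
from h import *
go([-.08,.11,.165])
cs=get_calibration("side");cc=get_calibration("scene")
a=camera("side")[170:340,130:330,::-1];b=camera("scene")[150:320,230:430,::-1]
cv2.imwrite("pics/c2.png",cv2.resize(np.hstack([a,b]),None,fx=2,fy=2,interpolation=cv2.INTER_CUBIC))
E
```

```text
t 1.1 scope tcp [-0.0791  0.1239  0.2184] closing deg in scope -0.23 F [ 1.8  0.1 -0.2] j [0.26 0.34 1.67 0.   1.13 0.19]
shift units [-0.347 -0.019  1.336]
```

View pics/c2.png

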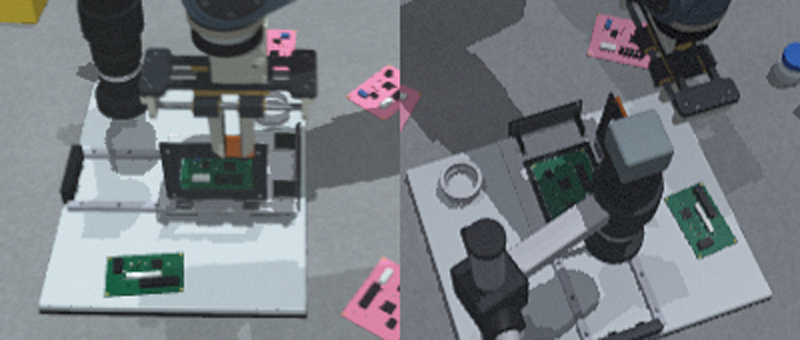

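The tool is left of the tab and lined up with it: in the side crop the fingers are at about (230,140), right in front of the orange tab. I'll descend, then push right.

Request:
play_rows:
  plan:
    - [0,0,-0.05,0.6,0.03]
    - [0,0,-0.05,1.2,0.03]
    - [0,-0.3,-0.05,1.2,0.03]
    - [0,-0.6,-0.05,1.2,0.03]
    - [0,-0.9,-0.05,1.2,0.03]
    - [0,-1.16,-0.05,1.2,0.03]
    - [0,-1.42,-0.05,1.22,0.03]
    - [0,-1.67,-0.05,1.23,0.03]
    - [0,-1.95,-0.05,1.3,0.03]
    - [0,-2.24,-0.05,1.37,0.03]

```text
t: 2.2
ee_pos: [0.5141, 0.0927, 0.1638]
tcp_rot: [0.0, 0.683, 0.73, 0.0]
force: [1.6, 0.8, 0.8]
width: 0.0004
gripper_force: 0.8
```

```bash
python3 - <<'E'
from h import *
go([-.08,-.0435,.0555])
a=camera("side")[150:320,130:330,::-1];b=camera("scene")[150:320,230:430,::-1]
cv2.imwrite("pics/c3.png",cv2.resize(np.hstack([a,b]),None,fx=2,fy=2,interpolation=cv2.INTER_CUBIC))
E
```

```text
t 2.2 scope tcp [-0.0817  0.0349  0.1638] closing deg in scope -0.21 F [1.6 0.7 0.8] j [ 0.09  0.37  1.78 -0.    1.    0.02]
shift units [-1.961  0.048  2.706]
```

View pics/c3.png

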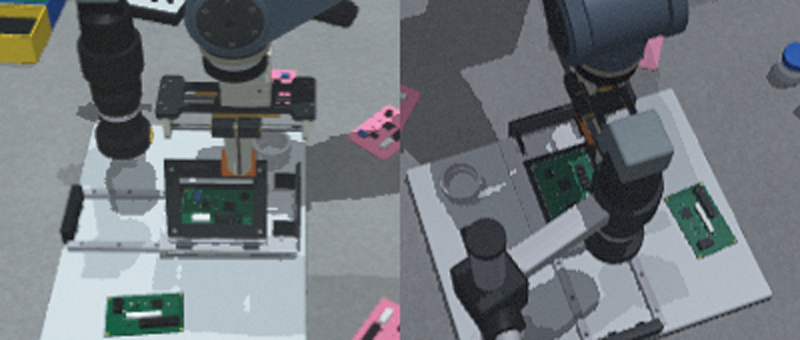

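In the side crop the tab and free bar follow the fingers at about (238,160), and the frame is tilting over. I'll continue the arc.

Request:
play_rows:
  plan:
    - [0,-0.27,0,0.12,0]
    - [0,-0.53,0,0.26,0]
    - [0,-0.78,0,0.42,0]
    - [0,-1.0,0,0.61,0]
    - [0,-1.21,0,0.82,0]
    - [0,-1.4,0,1.05,0]
    - [0,-1.56,0,1.3,0]
    - [0,-1.69,0,1.56,0]
    - [0,-1.79,0,1.83,0]
    - [0,-1.88,0,2.12,0]

```text
t: 3.3
ee_pos: [0.5188, 0.0182, 0.078]
tcp_rot: [-0.0, 0.683, 0.73, -0.0]
force: [0.2, 0.1, 1.1]
width: 0.0001
gripper_force: 0.5
```

```bash
python3 - <<'E'
from h import *
go([-.08,-.0435,.0555])
E
```

```text
t 3.3 scope tcp [-0.0821 -0.0396  0.078 ] closing deg in scope -0.22 F [0.2 0.1 1.1] j [-0.05  0.49  1.85 -0.    0.81 -0.12]
shift units [-0.097  0.054  0.563]
```

Request:
play_rows:
  plan:
    - [0,-0.06,0.03,0.15,0]
    - [0,-0.1,0.03,0.3,0]
    - [0,-0.1,0.03,0.4,0]
    - [0,-0.1,0.03,0.5,0]
    - [0,-0.1,0.03,0.56,0]
    - [0,-0.1,0.03,0.6,0]
    - [0,-0.1,0.03,0.62,0]
    - [0,-0.1,0.03,0.62,0]

```text
t: 4.1
ee_pos: [0.5215, 0.0147, 0.0556]
tcp_rot: [0.001, 0.683, 0.73, 0.001]
force: [-2.3, 0.2, 12.4]
width: 0.0005
gripper_force: 6.5
```

```bash
python3 - <<'E'
from h import *
go([-.08,-.0435,.0555])
E
```

```text
t 4.1 scope tcp [-0.0797 -0.0434  0.0556] closing deg in scope -0.22 F [-2.2  0.3 12.4] j [-0.06  0.53  1.85  0.    0.76 -0.13]
shift units [-0.004 -0.007  0.002]
```

The frame bottomed out at z = 55.6 mm with 12 N. I'll press a little harder, then lift clear.

Request:
play_rows:
  plan:
    - [0,0,0,0.05,0]
    - [0,0,0,0.1,0]
    - [0,0,0,0.1,0]
    - [0,0,0,0,0]
    - [0,0,0,-0.7,0]
    - [0,0,0,-1.7,0]
    - [0,0,0,-2.7,0]

```text
t: 4.8
ee_pos: [0.52, 0.0147, 0.1635]
tcp_rot: [-0.0, 0.683, 0.73, -0.0]
force: [-0.3, 0.2, -0.8]
width: 0.0003
gripper_force: 0.0
```

```bash
python3 - <<'E'
from h import *
go([-.22,.0,.16]); go([-.22,.0,.055])
E
```

```text
t 4.8 scope tcp [-0.0812 -0.0432  0.1635] closing deg in scope -0.22 F [-0.3  0.2 -0.8] j [-0.06  0.36  1.78  0.    0.99 -0.13]
shift units [ 1.067 -3.473  0.09 ]
t 4.8 scope tcp [-0.0812 -0.0432  0.1635] closing deg in scope -0.22 F [-0.3  0.2 -0.8] j [-0.06  0.36  1.78  0.    0.99 -0.13]
shift units [ 1.067 -3.471  2.715]
```

Request:
play_rows:
  plan:
    - [0,0.15,-0.6,0,-1.06]
    - [0,0.3,-1.2,0,-2.12]
    - [0,0.5,-1.8,0,-3.18]
    - [0,0.7,-2.4,0,-4.24]
    - [0,0.9,-3.0,0,-5.3]
    - [0,1.07,-3.5,0,-6.36]
    - [0,1.07,-3.5,0,-7.42]
    - [0,1.07,-3.5,0,-8.48]
    - [0,1.07,-3.5,0,-9.54]
    - [0,1.07,-3.5,0,-10.6]

```text
t: 5.8
ee_pos: [0.3778, 0.0482, 0.1624]
tcp_rot: [0.0, 0.009, 1.0, 0.0]
force: [0.0, 0.1, -0.4]
width: 0.0005
gripper_force: 0.0
```

```bash
python3 - <<'E'
from h import *
go([-.22,.0,.06])
a=camera("side")[170:340,130:330,::-1];b=camera("scene")[150:320,230:430,::-1]
cv2.imwrite("pics/c4.png",cv2.resize(np.hstack([a,b]),None,fx=2,fy=2,interpolation=cv2.INTER_CUBIC))
E
```

```text
t 5.8 scope tcp [-2.207e-01  1.000e-04  1.624e-01] closing deg in scope 84.94 F [ 0.   0.1 -0.4] j [ 0.    0.12  2.12  0.    0.9  -1.55]
shift units [-1.70e-02 -1.00e-03  2.56e+00]
```

View pics/c4.png

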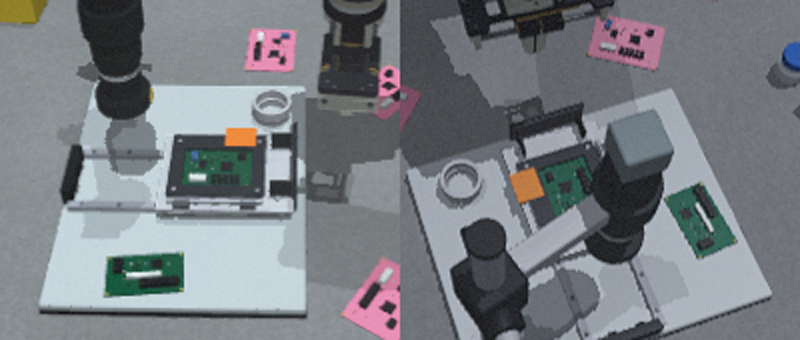

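The frame now lies flat around the board: in the side crop the tab is at (241,136) and the push plate edge is at x≈296. I'll lower in front of the plate.

Request:
play_rows:
  plan:
    - [0,0,0,0.85,-0.63]
    - [0,0,0,1.7,-0.63]
    - [0,0,0,2.56,-0.63]
    - [0,0,0,2.56,-0.63]

```text
t: 6.3
ee_pos: [0.3756, 0.0481, 0.0573]
tcp_rot: [-0.003, -0.029, 1.0, 0.0]
force: [-0.2, -1.0, 1.3]
width: 0.0003
gripper_force: 0.0
```

Request:
play_rows:
  plan:
    - [0,-0.4,0,0,0]
    - [0,-0.8,0,0,0]
    - [0,-1.1,0,0,0]
    - [0,-1.3,0,0,0]
    - [0,-1.5,0,0,0]
    - [0,-1.7,0,0,0]
    - [0,-1.9,0,0,0]
    - [0,-2.1,0,0,0]
    - [0,-2.3,0,0,0]

```text
t: 7.2
ee_pos: [0.4701, 0.054, 0.0598]
tcp_rot: [-0.0, -0.032, 1.0, 0.0]
force: [-3.3, 1.0, 1.6]
width: 0.0003
gripper_force: 1.5
```

```bash
python3 - <<'E'
from h import *
go([-.045,.0,.06])
a=camera("side")[170:340,130:330,::-1];b=camera("scene")[150:320,230:430,::-1]
cv2.imwrite("pics/c5.png",cv2.resize(np.hstack([a,b]),None,fx=2,fy=2,interpolation=cv2.INTER_CUBIC))
E
```

```text
t 7.2 scope tcp [-0.1282 -0.0006  0.0598] closing deg in scope 89.62 F [-3.2  1.2  1.6] j [ 0.02  0.46  1.97  0.    0.71 -1.62]
shift units [-2.081  0.029 -0.006]
```

View pics/c5.png

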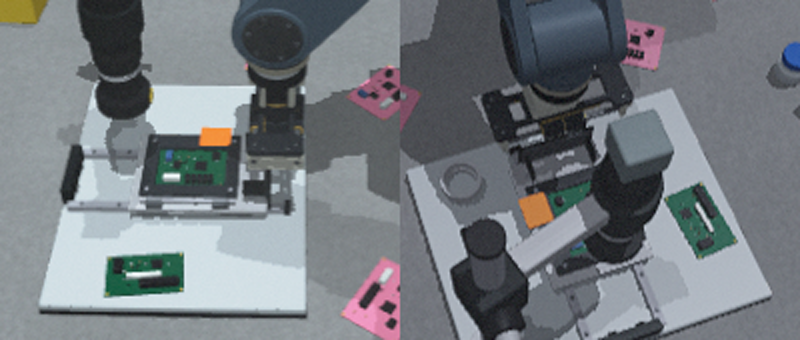

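The carriage is sliding with the plate at about 3 N, and the frame is still flat. I'll carry on towards the end stop.

Request:
play_rows:
  plan:
    - [0,-0.25,0,0,0]
    - [0,-0.5,0,0,0]
    - [0,-0.75,0,0,0]
    - [0,-1.0,0,0,0]
    - [0,-1.2,0,0,0]
    - [0,-1.4,0,0,0]
    - [0,-1.55,0,0,0]
    - [0,-1.7,0,0,0]
    - [0,-1.8,0,0,0]

```text
t: 8.2
ee_pos: [0.5421, 0.0585, 0.0599]
tcp_rot: [0.0, -0.032, 1.0, -0.0]
force: [-2.3, 0.5, -0.3]
width: 0.0002
gripper_force: 1.4
```

```bash
python3 - <<'E'
from h import *
go([-.045,.0,.06])
E
```

```text
t 8.2 scope tcp [-0.0562 -0.0011  0.0599] closing deg in scope 89.62 F [-2.3  0.7 -0.3] j [ 0.02  0.56  1.79 -0.    0.8  -1.61]
shift units [-0.279  0.03  -0.004]
```

Request:
play_rows:
  plan:
    - [0,-0.05,0,0,0]
    - [0,-0.1,0,0,0]
    - [0,-0.15,0,0,0]
    - [0,-0.2,0,0,0]
    - [0,-0.25,0,0,0]
    - [0,-0.3,0,0,0]

```text
t: 8.8
ee_pos: [0.5487, 0.0589, 0.0597]
tcp_rot: [-0.006, -0.032, 0.999, -0.0]
force: [-36.2, -2.9, 30.0]
width: 0.0004
gripper_force: 19.0
```

The force jumped to 36 N at TCP x = -49 mm, which should be the end stop. I'll back off and check.

Request:
play_rows:
  plan:
    - [0,0.1,0,0,0]
    - [0,0.3,0,0,0]
    - [0,0.8,0,0,0]
    - [0,1.6,0,0,0]
    - [0,2.6,0,0,0]
    - [0,2.6,0,0,0]

```text
t: 9.4
ee_pos: [0.4454, 0.0525, 0.0595]
tcp_rot: [-0.002, -0.032, 0.999, -0.0]
force: [0.4, 0.4, 0.4]
width: 0.0004
gripper_force: 0.0
```

```bash
python3 - <<'E'
from h import *
go([-.045,.0,.06])
im=camera("side")[...,::-1].copy();c=get_calibration("side")
def tab(im):
    hsv=cv2.cvtColor(im,cv2.COLOR_BGR2HSV);o=((hsv[...,0]>5)&(hsv[...,0]<20)&(hsv[...,1]>150)&(hsv[...,2]>100))
    o[:200]=0;o[335:]=0;o[:,:145]=0;o[:,300:]=0
    return np.argwhere(o)[:,::-1]
q=tab(im);print(len(q),w2s(plane(c,[q.mean(0)],.0555)).round(4), "expected x", -.08+.12)
cv2.imwrite("pics/c6.png",cv2.resize(np.ascontiguousarray(im[170:340,130:330]),None,fx=3,fy=3,interpolation=cv2.INTER_CUBIC))
E
```

```text
t 9.4 scope tcp [-0.153  -0.0004  0.0595] closing deg in scope 89.62 F [0.5 0.3 0.4] j [ 0.01  0.43  2.03 -0.    0.69 -1.62]
shift units [-2.7    0.027 -0.022]
128 [[ 0.0393 -0.0557  0.0555]] expected x 0.039999999999999994
```

View pics/c6.png

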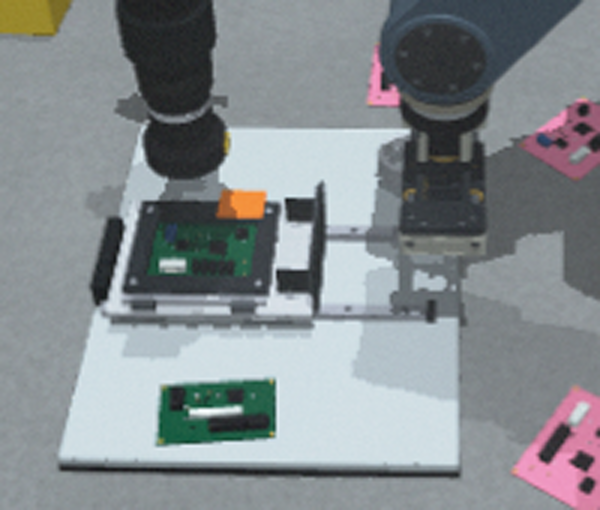

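The carriage is against the end stop: the tab measures scope x = +39 mm, with +40 expected. The frame is flat with the board inside, and the fingers are clear of everything.

```bash
python3 -c "
from plant import finish_job
print(finish_job())"
```

```text
the job is handed in; nothing more can be done
None
```

I tipped the hold-down frame over and pressed it flat on the nest. I then pushed the carriage home to its end stop and handed the job in at about 9.5 s, with the fingers clear; no verdict came back.

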